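# Set out pipe offcuts by diameter on the welding bar

### The arm

A 7-joint arm with a two-finger parallel gripper is mounted at the origin on the work surface. World frame = base frame: x ahead of the robot, y to its left, z up, the work surface at z = 0. Lengths are in mm, angles in rad, forces in N, time in s.
With the tool pointing down it reaches from about 400 to 875 mm from the base axis. Payload 4.4 kg.
Tool frame: the origin (TCP) lies at the very end of the fingers, on their centre line; the grasp point (between the pads) lies ctrl.grip_point_offset behind it (ctrl.grip_point_offset is the distance from the TCP to the grasp point, in mm); z points along the fingers, y is the line along which they close (so a half turn about z gives the same grasp; the last joint's range is limited). The gripper opens to 85 mm and grips with 20 to 120 N. Pads are 22 mm wide; open, the fingers measure 114 mm over their backs; the gripper's body (76 mm by 85 mm) begins 54 mm behind the grasp point. The pads swing forward as they close: fully open they stand 13 mm farther back than shut.
Start: joints at [-1.331, 0.628, 0.038, 1.517, -0.027, 0.996, -0.02], TCP at [195.662, 619.866, 231.313] pointing down, gripper open.
Joint ranges: [-3.06, 3.06], [-0.37, 2.12], [-1.25, 1.32], [0.18, 2.47], [-1.1, 4.24], [0.23, 1.98], [-2.94, 2.94]. Speed limits (rad/s): [2.57, 2.57, 3.14, 3.14, 3.14, 3.14, 3.14].

### API

Orientations are given as [roll, pitch, yaw] about the fixed x, y, z axes, in that order (R = Rz(yaw) Ry(pitch) Rx(roll)).
In Python, from cell import read_state, cams, ctrl, models gives the robot as it stands. The module is installed in compiled form; this text tells all that it offers.
- The arm moves only by the tool run_rows, called after "Emit:" as name(argument=value, ...), one argument or row to a line, values as JSON. Schema: {"type":"object","properties":{"segments":{"type":"array","items":{"type":"array","items":{"type":"array","items":{"type":"number"},"minItems":7,"maxItems":7},"minItems":1,"maxItems":12},"minItems":1,"maxItems":1},"only":{"type":"string"},"quiet":{"type":"boolean"},"lines":{"type":"string"}},"required":["segments"],"additionalProperties":false}. segments is a list that holds a single list of rows (three levels of brackets), with 1 to 12 rows, each of 7 numbers: dx, dy, dz in shares of the most that a row can go, 1 being 50 mm, then a rotation vector rx, ry, rz in a scale on which 1.0 is pi/2 rad, then the finger opening in mm; each row shifts and turns the commanded pose from where the row before left it, along the tool's axes as they then stand; what a row does not reach is not made up. A row lasts 1/10 s, in which the tool goes at most 50 mm and 0.15 rad, less where a joint would pass 70% of its speed; a pose out of reach is approached as far as the arm can. The fingers move at their own pace and stop on an object; the grip force is fixed at half the most. Time passes only in rows, so rows that do not move let the fingers close. The tool returns the time, the measured TCP pose, the force, the opening and the grip force at its end. only (a regular expression) keeps the lines of the reply that match it, lines (a string "A,B") keeps lines A to B, and quiet returns only ok. No shift or turn number may pass 1 either way. Input that does not fit is refused with a message, and nothing moves.
- read_state(): the state, without advancing time (a new reading comes with each control period).
- cams.get_image(name): name is "scene" or "top" or "wrist"; returns (picture, depth): 420x560x3 uint8, blue, green, red; 420x560 float32, mm along the optical axis (not along the pixel's ray), 0 where there is no reading.
- cams.calibration(name): a dict with "fx", "fy", "cx", "cy" (pixels), "k1" (the pictures are not rectified: a ray, as slopes to the right and down, at radius r is drawn at 1 + k1 r^2 times it, then the intrinsics apply), "rvec" (rotation vector, rad) and "tvec" (3), from world to camera coordinates, as OpenCV has them; the wrist camera has in their place "hand_eye" (4x4, takes a point from camera to tool coordinates, whose origin is the TCP and whose axes are the flange's). Camera axes: x right, y down, z forward; pixel columns grow to the right and rows downward; lengths in mm; the calibration is good to about 2 mm. A picture is of the moment at which its call begins: read the wrist's pose just before it. calibration takes no time and is no camera call.
- ctrl.finish_job(): hands the job in; it is judged then, once.
Trained networks look in the newest picture that a camera, given by its name, has taken for a name from the list of things; names that differ only in an ending like _2 or _b are one class to them, and where a whole thing is asked for, a point or a joint stands for the part that bears it (a point fixed in the world has none). Each returns a list of dicts, best first, with "confidence" (0 to 1); they miss things now and then, are a little off and sometimes report something else, mostly with a low value. They report only what shows in the picture. A call takes as long as a camera call. They do not tell look-alikes from the thing itself.
- models.search_frame(thing, camera): "extent" ([left, top, right, bottom] in pixels, round what is visible of it).
- models.mark_of(thing, camera): "position" ([column, row] in pixels: a listed point, or the origin of a listed thing).
The state is a dict: "clock": time; "qpos": joint angles; "qd": joint speeds; "tau": joint torques, N m; "eef_pos": TCP position; "tool_rot": TCP orientation; "force": force on the tool from outside, world axes, zero at the start; "torque": the same for the moment, N m; "width": finger opening in mm; "gripper_force": force on a finger pad.
Only numpy, scipy, OpenCV 4.12 (cv2) and the standard library are available. Lean on these libraries where they do the work, as an engineer would, in place of code of your own. Each camera call takes 0.05 s, during which the arm holds its last target. There are 200 camera calls.

### The job

Set the four steel pipe offcuts out for the next practice welds: stand each one upright, centred on its own white cross on the flat bar, in order of diameter (not height), the narrowest on the cross nearest the triangular magnet and the widest at the far end of the row. Do not let any pipe tip over on the way, and leave them all standing still and released.

Things in the scene. Friction and masses are not known exactly. Their poses are not given: they have to be found in the camera images.
- pipe_27: short offcut of bare steel pipe, standing upright and open at both ends: 27 mm outside diameter (the narrowest of the four), 4 mm wall, 65 mm tall, about 145 g. Origin: centre of its underside, z up along the pipe; its yaw has no meaning.
- pipe_38: short offcut of bare steel pipe, standing upright and open at both ends: 38 mm outside diameter (the second narrowest of the four), 4 mm wall, 50 mm tall, about 165 g. Origin: centre of its underside, z up along the pipe; its yaw has no meaning.
- pipe_48: short offcut of bare steel pipe, standing upright and open at both ends: 48 mm outside diameter (the second widest of the four), 4 mm wall, 75 mm tall, about 320 g. Origin: centre of its underside, z up along the pipe; its yaw has no meaning.
- pipe_60: short offcut of bare steel pipe, standing upright and open at both ends: 60 mm outside diameter (the widest of the four), 4 mm wall, 55 mm tall, about 300 g. Origin: centre of its underside, z up along the pipe; its yaw has no meaning.
- bar: dark flat steel bar lying fixed on the bench, 500 mm long (its y axis), 90 mm wide (its x axis), 12 mm thick. Origin: centre of its underside; its top is 12 mm above the bench. It carries the four marks in one straight row and, beyond the row, the magnet at one end and a fixed hold-down clamp (up to 45 mm tall above the bar) at the other end.
- mark_a: thin white painted cross on top of the bar (84 x 76 mm, flat, cannot be felt), first from the bar's +y end. Neighbouring marks are 90 mm apart. Origin: its centre, on the bar's top face; x across the bar, y along it.
- mark_b: thin white painted cross on top of the bar (84 x 76 mm, flat, cannot be felt), second from the bar's +y end. Neighbouring marks are 90 mm apart. Origin: its centre, on the bar's top face; x across the bar, y along it.
- mark_c: thin white painted cross on top of the bar (84 x 76 mm, flat, cannot be felt), third from the bar's +y end. Neighbouring marks are 90 mm apart. Origin: its centre, on the bar's top face; x across the bar, y along it.
- mark_d: thin white painted cross on top of the bar (84 x 76 mm, flat, cannot be felt), fourth from the bar's +y end, so the nearest to its -y end. Neighbouring marks are 90 mm apart. Origin: its centre, on the bar's top face; x across the bar, y along it.
- magnet: flat triangular welding magnet (a right-angled frame with 64 mm legs, 16 mm thick, painted red) fixed on one end of the bar, 72 mm beyond the last mark; at which of the two ends it lies changes from start to start. Origin: centre of its underside.
Things that resemble listed ones, but are neither listed nor needed, are in the scene too. Leave any orange or red look-alike of the pipe_38 alone.

How it is judged (in metres and radians):
At the end, for the whole second after the job is handed in: Counting the marks from the end where the magnet lies, the 27, 38, 48 and 60 mm pipes stand on the first, second, third and fourth mark, each within 12 mm of its mark's centre, resting on the bar's top, upright within 0.08 rad, at rest and released (((horizontal distance between magnet and mark_a below 0.12 m and horizontal distance between pipe_27 and mark_a below 0.012 m and horizontal distance between pipe_38 and mark_b below 0.012 m and horizontal distance between pipe_48 and mark_c below 0.012 m and horizontal distance between pipe_60 and mark_d below 0.012 m) or (horizontal distance between magnet and mark_d below 0.12 m and horizontal distance between pipe_27 and mark_d below 0.012 m and horizontal distance between pipe_38 and mark_c below 0.012 m and horizontal distance between pipe_48 and mark_b below 0.012 m and horizontal distance between pipe_60 and mark_a below 0.012 m)) and angle between each of pipe_27, pipe_38, pipe_48, pipe_60's own z axis and vertical below 0.08 rad and z of pipe_27 in the frame of bar between 0.008 and 0.017 m and linear speed of each of pipe_27, pipe_38, pipe_48, pipe_60 below 0.02 m/s and angular speed of each of pipe_27, pipe_38, pipe_48, pipe_60 below 0.2 rad/s and z of pipe_38 in the frame of bar between 0.008 and 0.017 m and z of pipe_48 in the frame of bar between 0.008 and 0.017 m and z of pipe_60 in the frame of bar between 0.008 and 0.017 m); the robot touches nothing.
It fails at once if a pipe tips over (leans more than 0.6 rad) (angle between any of pipe_27, pipe_38, pipe_48, pipe_60's own z axis and vertical above 0.6 rad).
It also fails if it takes over 96 s, if anything falls off the work surface, if the arm or the gripper's body presses on something with over 40 N, if the wrist force passes 120 N, or if a joint passes its speed limit or range.

## Working session

There is one attempt and no reset: what is moved stays moved. The work goes in short steps, Python scripts to look and compute and a tool call to move; the robot and the scene stay as the last step left them, time stands still between calls to the robot, and variables do not carry over. Pictures are saved under pics/ and viewed, at most 14 in all, crops included, and the job is handed in when it is done.

```bash
mkdir -p pics; cat > h.py <<'E'
import numpy as np, cv2
from scipy.spatial.transform import Rotation as R
from cell import read_state, cams, ctrl, models
def pose():
    s=read_state(); return np.array(s['eef_pos'],float), s
def cal(n):
    c=cams.calibration(n); K=np.array([[c['fx'],0,c['cx']],[0,c['fy'],c['cy']],[0,0,1.]]); 
    return c,K,np.array([c['k1'],0,0,0,0.])
def ext(n,s=None):
    "camera->world 4x4"
    c=cams.calibration(n); T=np.eye(4)
    if n=='wrist':
        s=s or read_state()
        T[:3,:3]=R.from_euler('xyz',s['tool_rot']).as_matrix(); T[:3,3]=s['eef_pos']
        return T@np.array(c['hand_eye'])
    T[:3,:3]=cv2.Rodrigues(np.array(c['rvec'],float))[0]; T[:3,3]=np.ravel(c['tvec'])
    return np.linalg.inv(T)
def ray(n,px,T):
    c,K,D=cal(n); p=cv2.undistortPoints(np.array(px,float).reshape(-1,1,2),K,D).reshape(-1,2)
    d=np.c_[p,np.ones(len(p))]; return T[:3,3],d@T[:3,:3].T   # point = o + depth*d
def at_z(n,px,z,T):
    o,d=ray(n,px,T); return o+d*((z-o[2])/d[:,2:3])
def cloud(n,depth,T):
    v,u=np.mgrid[:depth.shape[0],:depth.shape[1]]
    o,d=ray(n,np.c_[u.ravel(),v.ravel()],T); P=o+d*depth.reshape(-1,1); P[depth.ravel()==0]=np.nan
    return P.reshape(*depth.shape,3)
E
python3 - <<'E'
from h import *
print(read_state()['tool_rot'],read_state()['clock'],ctrl.grip_point_offset)
for n in ['top','scene']:
    im,d=cams.get_image(n); cv2.imwrite(f'pics/{n}0.png',im); np.save(f'{n}0.npy',d)
    T=ext(n); print(n,T[:3,3].round(0),T[:3,2].round(2))
    for t in ['pipe_27','pipe_38','pipe_48','pipe_60','bar','mark_a','magnet']:
        print(t,[(np.round(r['position']).tolist(),round(r['confidence'],2)) for r in models.mark_of(t,n)][:6])
E
```

```text
[-3.13967740e+00 -6.65553408e-06  2.83585583e+00] 0.0 18.700000000000003
top [ 286.   36. 1084.] [ 0.23 -0.   -0.97]
pipe_27 [([252.0, 260.0], 0.78), ([390.0, 268.0], 0.56), ([146.0, 263.0], 0.5), ([182.0, 268.0], 0.49), ([158.0, 293.0], 0.47)]
pipe_38 [([252.0, 260.0], 0.78), ([390.0, 268.0], 0.56), ([146.0, 263.0], 0.5), ([182.0, 268.0], 0.49), ([158.0, 293.0], 0.47)]
pipe_48 [([252.0, 260.0], 0.78), ([390.0, 268.0], 0.56), ([146.0, 263.0], 0.5), ([182.0, 268.0], 0.49), ([158.0, 293.0], 0.47)]
pipe_60 [([252.0, 260.0], 0.78), ([390.0, 268.0], 0.56), ([146.0, 263.0], 0.5), ([182.0, 268.0], 0.49), ([158.0, 293.0], 0.47)]
bar [([298.0, 183.0], 0.55)]
mark_a [([283.0, 180.0], 0.6), ([349.0, 178.0], 0.5), ([248.0, 177.0], 0.45), ([314.0, 180.0], 0.43)]
magnet [([376.0, 177.0], 0.81)]
scene [ 762. -407.  623.] [-0.32  0.57 -0.76]
pipe_27 [([142.0, 316.0], 0.83), ([258.0, 183.0], 0.78), ([287.0, 140.0], 0.77), ([276.0, 118.0], 0.69), ([276.0, 363.0], 0.59), ([315.0, 120.0], 0.53)]
pipe_38 [([142.0, 316.0], 0.83), ([258.0, 183.0], 0.78), ([287.0, 140.0], 0.77), ([276.0, 118.0], 0.69), ([276.0, 363.0], 0.59), ([315.0, 120.0], 0.53)]
pipe_48 [([142.0, 316.0], 0.83), ([258.0, 183.0], 0.78), ([287.0, 140.0], 0.77), ([276.0, 118.0], 0.69), ([276.0, 363.0], 0.59), ([315.0, 120.0], 0.53)]
pipe_60 [([142.0, 316.0], 0.83), ([258.0, 183.0], 0.78), ([287.0, 140.0], 0.77), ([276.0, 118.0], 0.69), ([276.0, 363.0], 0.59), ([315.0, 120.0], 0.53)]
bar [([326.0, 272.0], 0.86), ([223.0, 245.0], 0.66), ([296.0, 323.0], 0.17)]
mark_a [([296.0, 321.0], 0.75), ([317.0, 286.0], 0.65), ([357.0, 216.0], 0.43), ([335.0, 249.0], 0.42)]
magnet []
```

View pics/top0.png

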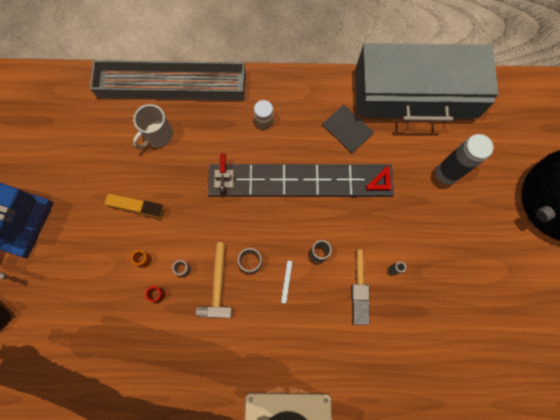

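View pics/scene0.png

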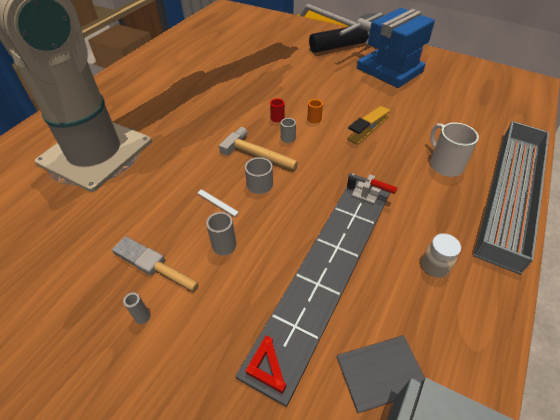

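The top view shows the bar with the magnet at its right end (378,180) and the clamp at its left (223,178). The marks are near columns 251, 284, 317 and 350. The grey pipes are at (400,268) narrow, (181,268), (321,251) and (250,260) widest. The orange (140,258) and red (154,294) cups near (181,268) are look-alikes of pipe_38 and stay put. The scene view agrees: 27 at (137,307), 48 at (221,233), 60 at (259,175), grey 38 at (288,130), red (277,110), orange (315,111).

```bash
python3 - <<'E'
from h import *
im=cv2.imread('pics/top0.png'); s0=cv2.imread('pics/scene0.png')
a=cv2.resize(im[225:320,110:430],None,fx=2.4,fy=2.4,interpolation=3); b=cv2.resize(s0[85:200,215:380],None,fx=2.9,fy=2.9,interpolation=3)
c=np.zeros((a.shape[0]+b.shape[0],max(a.shape[1],b.shape[1]),3),np.uint8); c[:a.shape[0],:a.shape[1]]=a; c[a.shape[0]:,:b.shape[1]]=b; cv2.imwrite('pics/crop1.png',c)
cl={n:cloud(n,np.load(n+'0.npy'),ext(n)) for n in ['top','scene']}
px=[('27',(400,268)),('38',(181,268)),('48',(321,251)),('60',(250,260))]
for t,(u,v) in px:
    P=cl['top'][v,u]; r=int(t)/2+16
    g=cl['top'][max(v-22,0):v+23,u-22:u+23].reshape(-1,3); c0=np.nanmedian(g[g[:,2]>20],0)
    for n in cl:
        Q=cl[n].reshape(-1,3); Q=Q[np.isfinite(Q).all(1)]
        Q=Q[(np.hypot(*(Q[:,:2]-c0[:2]).T)<r+10)&(Q[:,2]>15)]
        zt=np.percentile(Q[:,2],92); W=Q[Q[:,2]>zt-6]
        (cx,cy),rad=cv2.minEnclosingCircle(W[:,:2].astype(np.float32))
        fl=cl[n].reshape(-1,3);fl=fl[(np.hypot(*(fl[:,:2]-[cx,cy]).T)>rad+8)&(np.hypot(*(fl[:,:2]-[cx,cy]).T)<rad+20)]
        print(t,n,round(cx,1),round(cy,1),'dia',round(2*rad,1),'ztop',round(zt,1),len(W),'floor',np.nanmedian(fl[:,2]).round(1))
# marks: white crosses on bar
for n,i in [('top',im),('scene',s0)]:
    d=cl[n]; hsv=cv2.cvtColor(i,cv2.COLOR_BGR2HSV)
    mk=(hsv[...,1]<70)&(hsv[...,2]>140)
    for m in sorted(models.mark_of('mark_a',n) if 0 else [], key=lambda m:0): pass
    B=(d[...,2]>5)&(d[...,2]<22)&(d[...,0]>560)&(d[...,0]<760)&mk
    k,l,st,ce=cv2.connectedComponentsWithStats(B.astype(np.uint8),connectivity=8)
    for j in range(1,k):
        if st[j,4]>25:
            x,y,w,h,_=st[j]; print(n,'mark px',ce[j].round(1),st[j],at_z(n,ce[j],12,ext(n)).round(1),np.nanmedian(d[l==j],0).round(1))
E
```

```text
27 top 408.5 -272.8 dia 26.4 ztop 66.9 51 floor 1.0
27 scene 407.6 -274.0 dia 28.0 ztop 65.8 148 floor 0.7
38 top 401.0 270.4 dia 37.5 ztop 53.0 76 floor 0.9
38 scene 400.7 270.6 dia 40.0 ztop 51.1 92 floor 0.7
48 top 447.2 -79.2 dia 48.1 ztop 76.9 97 floor 1.0
48 scene 445.0 -81.1 dia 50.4 ztop 75.1 224 floor 0.2
60 top 421.9 98.0 dia 59.4 ztop 58.1 110 floor 1.1
60 scene 419.9 97.1 dia 61.5 ztop 55.2 194 floor 0.5
top mark px [250.4 178.3] [237 165  28  29  73] [[648.1 104.4  12. ]] [645.8 104.5  13.5]
top mark px [284.6 178.8] [279 165  19  29  77] [[648.   11.6  12. ]] [647.2  13.6  13.9]
top mark px [316.8 177.8] [304 165  27  29  72] [[652.3 -75.7  12. ]] [648.7 -75.9  13.8]
top mark px [350.1 179.4] [337 166  27  28  72] [[ 649.2 -165.8   12. ]] [ 649.8 -165.6   13.4]
top mark px [216.9 183.2] [214 180   7   7  29] [[632.6 194.5  12. ]] [630.2 193.3  19.5]
top mark px [229.1 183.7] [225 181   8   6  34] [[631.6 161.3  12. ]] [629.4 159.4  18.8]
scene mark px [360.6 184.1] [357 182   8   6  28] [[623.1 196.2  12. ]] [624.4 189.5  18.5]
scene mark px [375.7 189. ] [372 187   9   5  27] [[657.5 197.9  12. ]] [658.5 191.8  18.7]
scene mark px [357.5 193. ] [352 188  13  11  69] [[626.9 167.5  12. ]] [627.6 160.   18.4]
scene mark px [370.9 198.2] [366 194  11   9  56] [[657.9 167.2  12. ]] [659.  161.   18.5]
scene mark px [354.2 215.2] [335 203  39  26 138] [[644.1 105.9  12. ]] [644.1 104.9  13.1]
scene mark px [337.5 247.3] [317 233  41  30 178] [[646.   15.6  12. ]] [645.   15.1  12.9]
scene mark px [317.5 284.2] [296 268  44  34 224] [[646.7 -75.4  12. ]] [646.3 -75.3  13.4]
scene mark px [294.6 326.4] [272 307  46  40 244] [[ 647.7 -165.4   12. ]] [ 647.6 -165.5   13.5]
```

View pics/crop1.png

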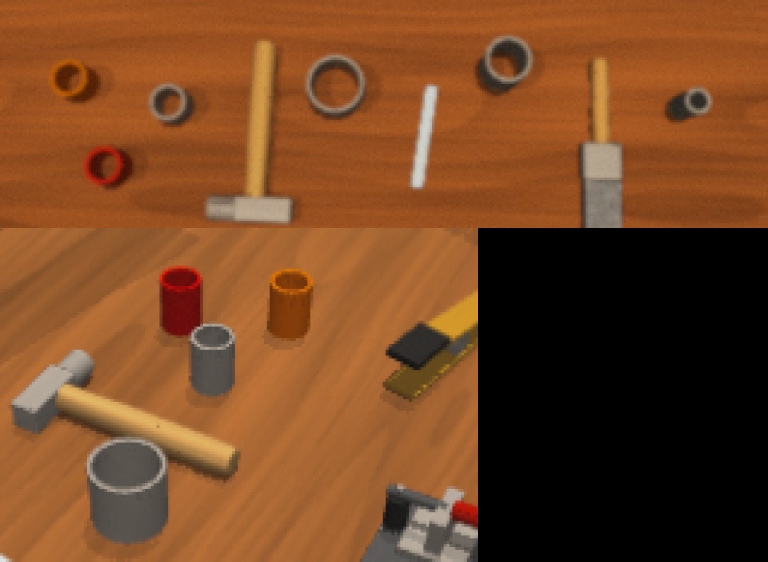

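The crop confirms it: the bare-steel grey pipe at top px (181,268), scene px (288,130), is pipe_38. The red and orange ones near it are the look-alikes. Measured diameters (26–28, 37–40, 48–50, 60) and tops (66, 52, 76, 56) match the text. The magnet is by mark_d (y = -165), so the order is 27→d, 38→c, 48→b, 60→a.

First I turn the tool to yaw π/2, so tool x = world y, tool y = world x and tool z = down.

Careful with the scale: shifts go in shares of 50 mm and turns go in shares of pi/2 rad. That gives: 0.1405 rad / 1.5708 = 0.0894.

Emit:
run_rows(
  segments=[
    [[0,0,0,0,0,0.0894,85],[0,0,0,0,0,0.0894,85],[0,0,0,0,0,0.0894,85],[0,0,0,0,0,0.0894,85],[0,0,0,0,0,0.0894,85],[0,0,0,0,0,0.0894,85],[0,0,0,0,0,0.0894,85],[0,0,0,0,0,0.0894,85],[0,0,0,0,0,0.0894,85],[0,0,0,0,0,0,85]],
  ],
)

```text
clock: 1.8
eef_pos: [195.4, 619.9, 231.2]
tool_rot: [3.141, 0.0, 1.571]
force: [0.5, 0.5, 0.1]
width: 85.2
gripper_force: 0.0
```

To row units: -35 mm is -0.7, 20.6 mm is 0.412.

Emit:
run_rows(
  segments=[
    [[-0.7,0.412,0,0,0,0,85],[-0.7,0.412,0,0,0,0,85],[-0.7,0.412,0,0,0,0,85],[-0.7,0.412,0,0,0,0,85],[-0.7,0.412,0,0,0,0,85],[-0.7,0.412,0,0,0,0,85],[-0.7,0.412,0,0,0,0,85],[-0.7,0.412,0,0,0,0,85],[-0.7,0.412,0,0,0,0,85],[-0.7,0.412,0,0,0,0,85],[0,0,0,0,0,0,85],[0,0,0,0,0,0,85]],
  ],
)

```text
clock: 3.0
eef_pos: [402.3, 269.3, 231.6]
tool_rot: [3.141, -0.001, 1.571]
force: [-0.1, 0.3, -0.3]
width: 85.0
gripper_force: 0.0
```

```bash
cat >> h.py <<'E'
def rim(n,c0,dia,zlo,s=None,save=None):
    "circle of a pipe's top rim from one depth picture"
    s=s or read_state(); T=ext(n,s); im,d=cams.get_image(n)
    if save: cv2.imwrite(save,im)
    Q=cloud(n,d,T).reshape(-1,3); Q=Q[np.isfinite(Q).all(1)]
    Q=Q[(np.hypot(*(Q[:,:2]-c0).T)<dia/2+18)&(Q[:,2]>zlo)&(Q[:,2]<zlo+40)]
    if len(Q)<20: print(n,'few',len(Q)); return
    zt=np.percentile(Q[:,2],90); W=Q[Q[:,2]>zt-5]
    c,r=cv2.minEnclosingCircle(W[:,:2].astype(np.float32))
    print(n,'rim',np.round(c,1),'dia',round(2*r,1),'ztop',zt.round(1),'n',len(W))
E
python3 - <<'E'
from h import *
rim('wrist',[401,270],38,30,save='pics/w1.png'); print(ext('wrist')[:3,3].round(),ext('wrist')[:3,2].round(2))
E
```

```text
wrist rim [399.1 272.2] dia 37.8 ztop 51.3 n 456
[401. 338. 375.] [ 0.   -0.27 -0.96]
```

View pics/w1.png

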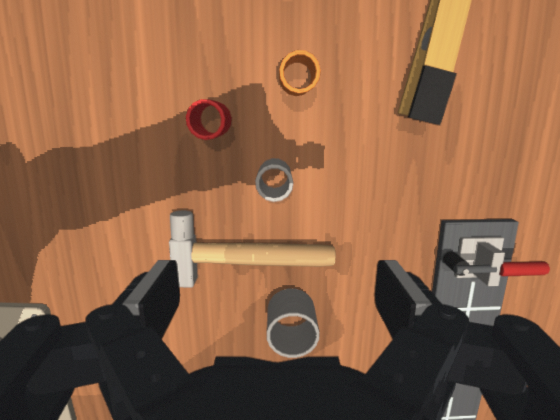

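The wrist view shows the grey pipe_38 at (275,180), with red (208,118) and orange (300,72) clear of the fingers and the hammer below it. Its centre is at about (400,271.5), top 51. I descend and grip.

To row units: 40 mm is 0.8, 35 mm is 0.7.

Emit:
run_rows(
  segments=[
    [[0.04,-0.04,0.6,0,0,0,85],[0,0,0.8,0,0,0,85],[0,0,0.8,0,0,0,85],[0,0,0.8,0,0,0,85],[0,0,0.7,0,0,0,85],[0,0,0.42,0,0,0,85],[0,0,0.2,0,0,0,85],[0,0,0,0,0,0,85],[0,0,0,0,0,0,20],[0,0,0,0,0,0,20],[0,0,0,0,0,0,20],[0,0,0,0,0,0,20]],
  ],
)

```text
clock: 4.25
eef_pos: [400.3, 272.6, 16.6]
tool_rot: [3.14, -0.001, 1.572]
force: [-0.8, 0.7, 7.7]
width: 36.6
gripper_force: 59.1
```

To row units: -36 mm is -0.72, 22.8 mm is 0.456.

Emit:
run_rows(
  segments=[
    [[0,0,-0.3,0,0,0,20],[0,0,-0.7,0,0,0,20],[0,0,-0.7,0,0,0,20],[0,0,-0.3,0,0,0,20],[-0.4,0.284,0,0,0,0,20],[-0.64,0.456,0,0,0,0,20],[-0.72,0.512,0,0,0,0,20],[-0.72,0.512,0,0,0,0,20],[-0.72,0.512,0,0,0,0,20],[-0.72,0.512,0,0,0,0,20],[-0.72,0.512,0,0,0,0,20],[-0.72,0.512,0,0,0,0,20]],
  ],
)

```text
clock: 5.45
eef_pos: [591.1, 2.5, 115.7]
tool_rot: [3.142, -0.0, 1.571]
force: [1.0, 1.2, -1.2]
width: 36.7
gripper_force: 60.5
```

Emit:
run_rows(
  segments=[
    [[-0.72,0.512,0,0,0,0,20],[-0.56,0.4,0,0,0,0,20],[-0.3,0.214,0,0,0,0,20],[0,0,0,0,0,0,20],[0,0,0,0,0,0,20]],
  ],
)

```text
clock: 5.95
eef_pos: [646.1, -74.4, 115.1]
tool_rot: [-3.14, -0.001, 1.571]
force: [-0.6, 1.0, -0.4]
width: 36.8
gripper_force: 60.5
```

```bash
python3 - <<'E'
from h import *
s=read_state(); im,d=cams.get_image('wrist'); cv2.imwrite('pics/w2.png',im); T=ext('wrist',s)
for m in models.mark_of('mark_a','wrist'): print(np.round(m['position']),round(m['confidence'],2),at_z('wrist',m['position'],12,T).round(1))
E
```

```text
[280.  86.] 0.87 [[647.9  12.8  12. ]]
[276. 210.] 0.66 [[645.2 -77.3  12. ]]
```

View pics/w2.png

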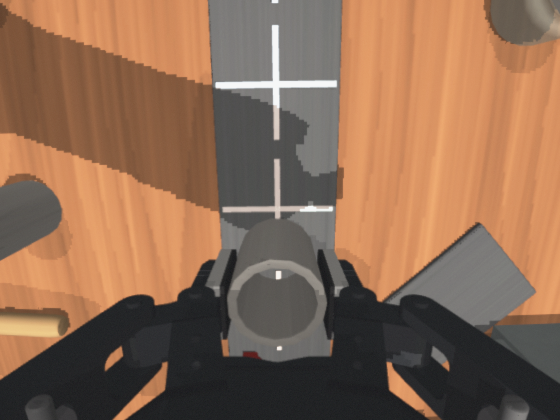

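The wrist view shows mark c's cross at (277,210), mark b at (276,85), and the gripped pipe in line with the row. I lower it.

To row units: 30 mm is 0.6, 22 mm is 0.44.

Emit:
run_rows(
  segments=[
    [[-0.01,0.008,0.4,0,0,0,20],[0,0,0.6,0,0,0,20],[0,0,0.44,0,0,0,20],[0,0,0.18,0,0,0,20],[0,0,0.08,0,0,0,20],[0,0,0,0,0,0,20],[0,0,0,0,0,0,20]],
  ],
)

```text
clock: 6.75
eef_pos: [648.2, -75.3, 31.5]
tool_rot: [3.14, 0.0, 1.572]
force: [0.5, 1.0, -1.6]
width: 37.0
gripper_force: 60.5
```

To row units: -1 mm is -0.02, 0.5 mm is 0.01.

Emit:
run_rows(
  segments=[
    [[0,-0.02,0.02,0,0,0,20],[0,0,0.02,0,0,0,20],[0,0,0.01,0,0,0,20],[0,0,0,0,0,0,20]],
  ],
)

```text
clock: 7.15
eef_pos: [646.6, -75.5, 28.7]
tool_rot: [3.141, -0.0, 1.571]
force: [-2.6, 0.4, 4.9]
width: 37.1
gripper_force: 61.1
```

To row units: -40 mm is -0.8, -31.3 mm is -0.626.

Emit:
run_rows(
  segments=[
    [[0,0,0,0,0,0,60],[0,0,0,0,0,0,85],[0,0,0,0,0,0,85],[0,0,0,0,0,0,85],[0,0,-0.4,0,0,0,85],[0,0,-0.8,0,0,0,85],[0,0,-0.8,0,0,0,85],[-0.24,-0.28,-0.4,0,0,0,85],[-0.52,-0.626,0,0,0,0,85],[-0.52,-0.626,0,0,0,0,85],[-0.52,-0.626,0,0,0,0,85],[-0.52,-0.626,0,0,0,0,85]],
  ],
)

```text
clock: 8.35
eef_pos: [505.9, -192.3, 147.9]
tool_rot: [3.141, 0.0, 1.572]
force: [0.3, -0.5, -0.4]
width: 85.3
gripper_force: 0.0
```

Emit:
run_rows(
  segments=[
    [[-0.52,-0.626,0,0,0,0,85],[-0.52,-0.626,0,0,0,0,85],[-0.52,-0.626,0,0,0,0,85],[-0.08,-0.12,0,0,0,0,85],[0,0,0,0,0,0,85],[0,0,0,0,0,0,85]],
  ],
)

```text
clock: 8.95
eef_pos: [408.5, -272.8, 147.9]
tool_rot: [3.14, -0.0, 1.572]
force: [0.4, -0.7, 0.0]
width: 85.3
gripper_force: 0.0
```

```bash
python3 - <<'E'
from h import *
rim('wrist',[408,-273.5],27,45); rim('top',[647,-76],38,45);rim('scene',[647,-76],38,45)
E
```

```text
wrist rim [ 405.6 -272.9] dia 26.8 ztop 66.1 n 602
top rim [647.6 -76.3] dia 38.1 ztop 64.3 n 64
scene rim [646.9 -76.5] dia 38.9 ztop 62.8 n 176
```

To row units: 38 mm is 0.76, 35 mm is 0.7.

Emit:
run_rows(
  segments=[
    [[0,-0.02,0.5,0,0,0,85],[0,0,0.76,0,0,0,85],[0,0,0.7,0,0,0,85],[0,0,0.4,0,0,0,85],[0,0,0.18,0,0,0,85],[0,0,0,0,0,0,85],[0,0,0,0,0,0,50],[0,0,0,0,0,0,15],[0,0,0,0,0,0,15],[0,0,0,0,0,0,15],[0,0,0,0,0,0,15],[0,0,0,0,0,0,15]],
  ],
)

```text
clock: 10.3
eef_pos: [406.8, -273.8, 21.7]
tool_rot: [3.14, 0.001, 1.571]
force: [-0.8, 0.1, 6.9]
width: 26.1
gripper_force: 58.5
```

To row units: -35 mm is -0.7, 33.5 mm is 0.67.

Emit:
run_rows(
  segments=[
    [[0,0,-0.3,0,0,0,15],[0,0,-0.7,0,0,0,15],[0,0,-0.7,0,0,0,15],[0,0,-0.3,0,0,0,15],[0.16,0.36,0,0,0,0,15],[0.28,0.62,0,0,0,0,15],[0.3,0.67,0,0,0,0,15],[0.3,0.67,0,0,0,0,15],[0.3,0.67,0,0,0,0,15],[0.3,0.67,0,0,0,0,15],[0.28,0.62,0,0,0,0,15],[0.16,0.36,0,0,0,0,15]],
  ],
)

```text
clock: 11.5
eef_pos: [640.8, -166.6, 120.6]
tool_rot: [3.14, -0.001, 1.574]
force: [0.2, -0.0, -1.6]
width: 25.7
gripper_force: 59.2
```

Emit:
run_rows(
  segments=[
    [[0.076,0.16,0,0,0,0,15],[0,0,0,0,0,0,15],[0,0,0,0,0,0,15],[0,0,0.4,0,0,0,15],[0,0,0.6,0,0,0,15],[0,0,0.4,0,0,0,15],[0,0,0.2,0,0,0,15],[0,0,0,0,0,0,15],[0,0,0,0,0,0,15]],
  ],
)

```text
clock: 12.4
eef_pos: [646.3, -166.5, 41.7]
tool_rot: [3.141, 0.001, 1.57]
force: [-0.0, -0.5, -1.2]
width: 25.9
gripper_force: 59.2
```

To row units: 4 mm is 0.08, 2 mm is 0.04.

Emit:
run_rows(
  segments=[
    [[0.01,0.016,0.08,0,0,0,15],[0,0,0.04,0,0,0,15],[0,0,0.02,0,0,0,15],[0,0,0.01,0,0,0,15],[0,0,0,0,0,0,15]],
  ],
)

```text
clock: 12.9
eef_pos: [647.2, -165.0, 33.8]
tool_rot: [3.141, -0.0, 1.571]
force: [-0.7, 0.5, 2.9]
width: 26.1
gripper_force: 59.6
```

To row units: -40 mm is -0.8, -35.5 mm is -0.71.

Emit:
run_rows(
  segments=[
    [[0,0,0,0,0,0,50],[0,0,0,0,0,0,85],[0,0,0,0,0,0,85],[0,0,0,0,0,0,85],[0,0,0,0,0,0,85],[0,0,-0.4,0,0,0,85],[0,0,-0.8,0,0,0,85],[0,0,-0.8,0,0,0,85],[0.12,-0.28,-0.4,0,0,0,85],[0.3,-0.71,0,0,0,0,85],[0.3,-0.71,0,0,0,0,85],[0.3,-0.71,0,0,0,0,85]],
  ],
)

```text
clock: 14.1
eef_pos: [525.2, -113.7, 153.6]
tool_rot: [3.141, 0.0, 1.571]
force: [-0.2, -0.1, -0.8]
width: 84.9
gripper_force: 0.0
```

Emit:
run_rows(
  segments=[
    [[0.3,-0.71,0,0,0,0,85],[0.3,-0.71,0,0,0,0,85],[0.08,-0.18,0,0,0,0,85],[0,0,0,0,0,0,85],[0,0,0,0,0,0,85]],
  ],
)

```text
clock: 14.6
eef_pos: [448.5, -80.8, 153.7]
tool_rot: [3.139, 0.001, 1.571]
force: [-0.1, -0.9, 0.2]
width: 84.8
gripper_force: 0.0
```

```bash
python3 - <<'E'
from h import *
rim('wrist',[446,-80],48,50); rim('top',[647,-166],27,55);rim('scene',[647,-166],27,55)
E
```

```text
wrist rim [444.9 -78.8] dia 48.0 ztop 76.1 n 1242
top rim [ 654.  -167.1] dia 21.3 ztop 79.2 n 18
scene rim [ 647.1 -163.8] dia 28.0 ztop 78.3 n 146
```

To row units: 38 mm is 0.76, 35 mm is 0.7.

Emit:
run_rows(
  segments=[
    [[0.02,-0.05,0.5,0,0,0,85],[0,0,0.76,0,0,0,85],[0,0,0.7,0,0,0,85],[0,0,0.4,0,0,0,85],[0,0,0.24,0,0,0,85],[0,0,0,0,0,0,85],[0,0,0,0,0,0,60],[0,0,0,0,0,0,30],[0,0,0,0,0,0,30],[0,0,0,0,0,0,30],[0,0,0,0,0,0,30]],
  ],
)

```text
clock: 15.85
eef_pos: [444.5, -79.1, 26.6]
tool_rot: [3.14, -0.001, 1.571]
force: [1.5, 0.1, 7.0]
width: 47.2
gripper_force: 61.3
```

To row units: -35 mm is -0.7, 32 mm is 0.64.

Emit:
run_rows(
  segments=[
    [[0,0,-0.3,0,0,0,30],[0,0,-0.7,0,0,0,30],[0,0,-0.7,0,0,0,30],[0,0,-0.3,0,0,0,30],[0.16,0.36,0,0,0,0,30],[0.28,0.6,0,0,0,0,30],[0.3,0.64,0,0,0,0,30],[0.3,0.64,0,0,0,0,30],[0.3,0.64,0,0,0,0,30],[0.28,0.6,0,0,0,0,30],[0.16,0.36,0,0,0,0,30],[0.1,0.2,0,0,0,0,30]],
  ],
)

```text
clock: 17.05
eef_pos: [646.7, 16.5, 124.9]
tool_rot: [-3.14, -0.001, 1.573]
force: [0.4, -0.6, -3.4]
width: 47.3
gripper_force: 63.0
```

Emit:
run_rows(
  segments=[
    [[0,0,0,0,0,0,30],[0,0,0,0,0,0,30],[0,0,0.4,0,0,0,30],[0,0,0.6,0,0,0,30],[0,0,0.4,0,0,0,30],[0,0,0.2,0,0,0,30],[0,0,0,0,0,0,30],[0,0,0,0,0,0,30]],
  ],
)

```text
clock: 17.85
eef_pos: [645.9, 14.6, 46.3]
tool_rot: [-3.141, -0.001, 1.57]
force: [0.8, -0.0, -3.0]
width: 47.3
gripper_force: 63.0
```

Contact should come at z ≈ 38.6.

To row units: 4 mm is 0.08, 2 mm is 0.04.

Emit:
run_rows(
  segments=[
    [[0,0.01,0.08,0,0,0,30],[0,0,0.04,0,0,0,30],[0,0,0.02,0,0,0,30],[0,0,0.01,0,0,0,30],[0,0,0,0,0,0,30]],
  ],
)

```text
clock: 18.35
eef_pos: [646.3, 15.3, 38.8]
tool_rot: [-3.141, -0.002, 1.571]
force: [-2.4, 0.1, 3.2]
width: 47.2
gripper_force: 63.5
```

To row units: -40 mm is -0.8, -35 mm is -0.7.

Emit:
run_rows(
  segments=[
    [[0,0,0,0,0,0,65],[0,0,0,0,0,0,85],[0,0,0,0,0,0,85],[0,0,0,0,0,0,85],[0,0,-0.4,0,0,0,85],[0,0,-0.8,0,0,0,85],[0,0,-0.8,0,0,0,85],[0.1,-0.28,-0.4,0,0,0,85],[0.26,-0.7,0,0,0,0,85],[0.26,-0.7,0,0,0,0,85],[0.26,-0.7,0,0,0,0,85],[0.26,-0.7,0,0,0,0,85]],
  ],
)

```text
clock: 19.55
eef_pos: [490.9, 72.4, 158.3]
tool_rot: [-3.141, -0.001, 1.571]
force: [1.4, 1.1, 0.2]
width: 85.0
gripper_force: 0.0
```

Emit:
run_rows(
  segments=[
    [[0.26,-0.7,0,0,0,0,85],[0.18,-0.52,0,0,0,0,85],[0.06,-0.2,0,0,0,0,85],[0,0,0,0,0,0,85],[0,0,0,0,0,0,85]],
  ],
)

```text
clock: 20.05
eef_pos: [423.2, 96.7, 158.7]
tool_rot: [3.14, -0.001, 1.571]
force: [0.5, 0.3, -0.1]
width: 85.3
gripper_force: 0.0
```

```bash
python3 - <<'E'
from h import *
rim('wrist',[421,97.5],60,40); rim('top',[647,15],48,65);rim('scene',[647,15],48,65)
E
```

```text
wrist rim [419.7  99. ] dia 60.0 ztop 56.2 n 1296
top rim [647.5  14.9] dia 48.5 ztop 89.6 n 96
scene rim [646.5  14.6] dia 49.3 ztop 87.5 n 212
```

To row units: 35 mm is 0.7, -2.5 mm is -0.05.

Emit:
run_rows(
  segments=[
    [[0.03,-0.05,0.4,0,0,0,85],[0,0,0.6,0,0,0,85],[0,0,0.7,0,0,0,85],[0,0,0.6,0,0,0,85],[0,0,0.36,0,0,0,85],[0,0,0.2,0,0,0,85],[0,0,0,0,0,0,85],[0,0,0,0,0,0,70],[0,0,0,0,0,0,40],[0,0,0,0,0,0,40],[0,0,0,0,0,0,40]],
  ],
)

```text
clock: 21.3
eef_pos: [419.5, 98.5, 16.3]
tool_rot: [3.14, -0.002, 1.571]
force: [0.0, -0.8, 7.2]
width: 58.7
gripper_force: 64.8
```

To row units: -35 mm is -0.7, 32 mm is 0.64.

Emit:
run_rows(
  segments=[
    [[0,0,-0.3,0,0,0,40],[0,0,-0.7,0,0,0,40],[0,0,-0.7,0,0,0,40],[0,0,-0.3,0,0,0,40],[0.01,0.36,0,0,0,0,40],[0.02,0.64,0,0,0,0,40],[0.02,0.7,0,0,0,0,40],[0.02,0.7,0,0,0,0,40],[0.02,0.7,0,0,0,0,40],[0.02,0.7,0,0,0,0,40],[0.01,0.5,0,0,0,0,40],[0.01,0.234,0,0,0,0,40]],
  ],
)

```text
clock: 22.5
eef_pos: [647.1, 105.0, 114.7]
tool_rot: [-3.141, -0.0, 1.571]
force: [-0.0, -0.4, -3.4]
width: 58.8
gripper_force: 66.0
```

Emit:
run_rows(
  segments=[
    [[0,0,0,0,0,0,40],[0,0,0,0,0,0,40],[0,0,0.4,0,0,0,40],[0,0,0.6,0,0,0,40],[0,0,0.4,0,0,0,40],[0,0,0.2,0,0,0,40],[0,0,0,0,0,0,40],[0,0,0,0,0,0,40]],
  ],
)

```text
clock: 23.3
eef_pos: [645.4, 105.1, 35.9]
tool_rot: [-3.141, -0.001, 1.571]
force: [0.5, 0.0, -2.3]
width: 58.7
gripper_force: 66.1
```

To row units: 4 mm is 0.08, 2 mm is 0.04.

Emit:
run_rows(
  segments=[
    [[0,0.014,0.08,0,0,0,40],[0,0,0.04,0,0,0,40],[0,0,0.02,0,0,0,40],[0,0,0.01,0,0,0,40],[0,0,0,0,0,0,40]],
  ],
)

```text
clock: 23.8
eef_pos: [646.1, 105.4, 28.4]
tool_rot: [-3.141, -0.002, 1.571]
force: [-2.4, 0.9, 5.7]
width: 58.8
gripper_force: 66.7
```

Seated. I release, rise and retreat to clear the cameras' view.

To row units: -40 mm is -0.8, -35 mm is -0.7.

Emit:
run_rows(
  segments=[
    [[0,0,0,0,0,0,75],[0,0,0,0,0,0,85],[0,0,0,0,0,0,85],[0,0,0,0,0,0,85],[0,0,-0.4,0,0,0,85],[0,0,-0.8,0,0,0,85],[0,0,-0.8,0,0,0,85],[0,-0.3,-0.4,0,0,0,85],[0,-0.7,0,0,0,0,85],[0,-0.7,0,0,0,0,85],[0,-0.7,0,0,0,0,85],[0,-0.7,0,0,0,0,85]],
  ],
)

```text
clock: 25.0
eef_pos: [489.7, 105.0, 147.9]
tool_rot: [-3.141, -0.001, 1.571]
force: [-0.7, -0.0, 0.3]
width: 84.7
gripper_force: 0.0
```

Emit:
run_rows(
  segments=[
    [[0.4,0,0,0,0,0,85],[0.7,0,0,0,0,0,85],[0.7,0,0,0,0,0,85],[0.7,0,0,0,0,0,85],[0,0,0,0,0,0,85],[0,0,0,0,0,0,85]],
  ],
)

```text
clock: 25.6
eef_pos: [490.8, 230.6, 147.7]
tool_rot: [-3.14, -0.001, 1.573]
force: [0.5, -0.7, 0.8]
width: 84.6
gripper_force: 0.0
```

```bash
python3 - <<'E'
from h import *
rim('top',[647,105],60,45,save='pics/t9.png');rim('scene',[647,105],60,45,save='pics/s9.png')
for y,d,z in [(15,48,65),(-76,38,45),(-165,27,55)]:
    rim('top',[647,y],d,z); rim('scene',[647,y],d,z)
a=cv2.resize(cv2.imread('pics/t9.png')[150:215,195:405],None,fx=3,fy=3,interpolation=3); b=cv2.resize(cv2.imread('pics/s9.png')[150:410,220:440],None,fx=1.4,fy=1.4,interpolation=3)
c=np.zeros((a.shape[0]+b.shape[0],a.shape[1],3),np.uint8); c[:a.shape[0]]=a; c[a.shape[0]:,:b.shape[1]]=b; cv2.imwrite('pics/final.png',c)
E
```

```text
top rim [647.4 105.3] dia 60.4 ztop 69.3 n 112
scene rim [646. 105.] dia 61.8 ztop 67.5 n 224
top rim [647.1  14.4] dia 49.2 ztop 89.1 n 99
scene rim [645.8  14.7] dia 49.1 ztop 87.7 n 203
top rim [648.2 -76.2] dia 38.3 ztop 64.6 n 66
scene rim [647.3 -76.7] dia 39.3 ztop 62.7 n 175
top rim [ 648.1 -164.6] dia 27.1 ztop 78.8 n 49
scene rim [ 647.2 -164.3] dia 27.0 ztop 78.5 n 137
```

View pics/final.png

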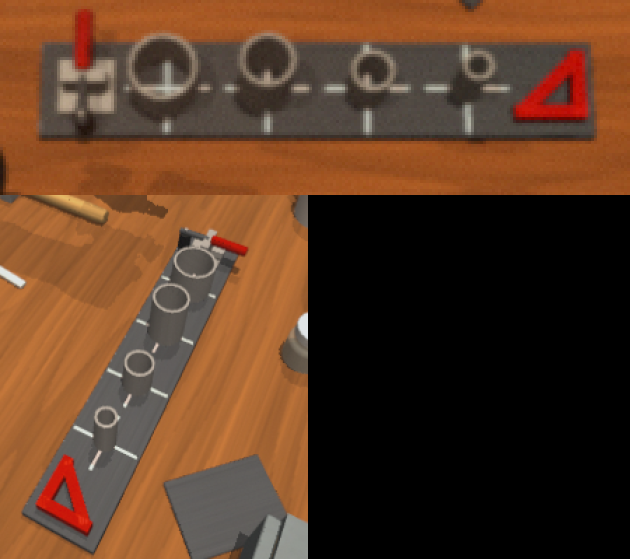

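The crop shows all four pipes upright on their crosses. From the magnet they run 27 (478,67), 38 (375,72), 48 (268,60), 60 (163,67), with tops at the pipe height plus 12 mm. Each is within about 2 mm of its mark.

```bash
python3 -c "
from cell import ctrl
print(ctrl.finish_job())"
```

```text
the job is handed in; nothing more can be done
None
```

The job is handed in: all four pipes stand released on their own crosses, 27, 38, 48 and 60 mm in order from the magnet, each measured within about 2 mm of its mark's centre; the hand-in returned no verdict.

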